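# Wind the vise slide to its index clip

### The arm

A 6-joint arm with a two-finger parallel gripper is mounted at the origin on the work surface. World frame = base frame: x ahead of the robot, y to its left, z up, the work surface at z = 0. Lengths are in m, angles in rad, forces in N, time in s.
With the tool pointing down it reaches from about 0.3 to 0.85 m from the base axis. Payload 5.4 kg.
Tool frame: the origin (TCP) lies between the finger pads; the fingertips stand 25 mm ahead of it and the grasp point (between the pads) lies 6 mm ahead of it; z points along the fingers, y is the line along which they close (so a half turn about z gives the same grasp; the last joint's range is limited). The gripper opens to 85 mm and grips with 20 to 120 N. Pads are 22 mm wide; open, the fingers measure 114 mm over their backs; the gripper's body (76 mm by 85 mm) begins 54 mm behind the grasp point. The pads swing forward as they close: fully open they stand 13 mm farther back than shut.
Start: joints at [-1.495, 0.158, 1.597, -0, 1.386, -0.21], TCP at [0.162, -0.552, 0.229] pointing down, gripper open.
Joint ranges: [-2.91, 2.91], [-0.94, 2.29], [0.18, 2.7], [-1.29, 4.43], [0.17, 2.64], [-3, 3]. Speed limits (rad/s): [2.57, 2.57, 3.14, 3.14, 3.14, 3.14].

### API

Orientations are given as a unit quaternion [x, y, z, w].
In Python, from station import manip, cams gives the robot as it stands.
- The arm moves only by the tool drive_tool, never from a script. Its argument "steps" is a list of rows, each a list of 3 entries, a list of its own where there are three numbers: the turn, a rotation vector about the tool's x, y, z in units of 0.1 rad (1.0 is 0.1 rad), then the shift along the tool's x, y, z in units of 0.02 m (1.0 is 0.02 m), then the opening, from 0 (shut) to 1 (fully open). In form: [[[rx, ry, rz], [x, y, z], grip], ...]. A call has 1 to 12 rows; each row shifts and turns the commanded pose from where the row before left it, along the tool's axes as they then stand; what a row does not reach is not made up. A row lasts 1/8 s, in which the tool goes at most 62.5 mm and 10.7 degrees, less where a joint would pass 70% of its speed; a pose out of reach is approached as far as the arm can. A call with a number of a shift or a turn outside -1 to 1 is refused whole. A call with a gripper value outside its range is refused whole. The fingers move at their own pace and stop on an object; the grip force is fixed at half the most. Time passes only in rows, so rows that do not move let the fingers close. It gives the time, the measured TCP pose, the force, the opening and the grip force at its end, in the units of the state.
- manip.sense(): the state, without advancing time (a new reading comes with each control period).
- cams.camera(name): name is "scene" or "side" or "wrist"; returns a dict with "pixels" (480x640x3 uint8, blue, green, red), "camera_matrix" (3x3 intrinsics, pixels), "origin" and "rotation" of the camera in the world. Camera axes: x right, y up, looking along -z (the intrinsics and any distortion apply to the point x, -y, -z); pixel columns grow to the right and rows downward; lengths in m; the calibration is good to about 2 mm. The wrist camera is an equidistant fisheye: a pixel r from the principal point sees the ray r / f radians off the axis. A picture is of the moment at which its call begins. There is no depth.
- manip.hand_in(): hands the job in; it is judged then, once.
The state is a dict: "t": time; "joint_positions": joint angles; "qvel": joint speeds; "joint_torque": joint torques, N m; "eef_pos": TCP position; "tcp_rot": TCP orientation; "wrist_force": force on the tool from outside, world axes, zero at the start; "wrist_torque": the same for the moment, N m; "opening": finger opening in m; "grasp_force": force on a finger pad.
Only numpy, scipy, OpenCV 4.12 (cv2) and the standard library are available. Lean on these libraries where they do the work, as an engineer would, in place of code of your own. Each camera call takes 0.05 s, during which the arm holds its last target. There are 200 camera calls.

### The job

Two hand-fed slides stand on the bench, each with a hand crank on its square shaft end. Turn the crank of the slide that carries the blue vise with the brass block, several full turns, until the black pointer on its carriage stands over that slide's red clip. Move the carriage only by its crank, keep the crank seated on its square, leave the other slide as it is, and let go of the crank at the end.

Things in the scene. Friction and masses are not known exactly. Their poses are not given: they have to be found in the camera images.
- crank: Dark steel crank, loose on an upright 14 mm square shaft; only its 0.3 kg holds it down. Origin: shaft axis, underside of hub (34x34x25 mm), 80 mm above bench; z up, x along the arm to the handle: upright black free-spinning sleeve, 22 mm across, axis at x = 45 mm, 20 to 65 mm above origin. Turns with about 3 N, stays put. Clockwise from above drives the carriage away, 20 mm per turn.
- carriage: Aluminium carriage (80 mm along the slide, 92 across) with the blue vise and brass block (top 90 mm above the bench), on the crank's slide. Origin: tip of its black pointer (6 mm wide), sticking out to its +y side, 34 mm above the bench. x points along the slide away from the crank; clockwise cranking drives it to +x, at most 85 mm from its start.
- clip: Red index clip, 20 mm along the slide, 22 mm wide, 28 mm high, fixed beside the same slide under the pointer's path; 42 to 68 mm ahead of the pointer (+x) at the start. Origin: centre of its underside; axes parallel to the carriage's. The pointer passes just above it.
- other_crank_knob (a point): On the other slide (grey angle plate and steel cylinder on its carriage), to be left alone: a point on the axis of the black handle of its identical crank, 130 mm above the bench.
Mind the look-alikes: they are no part of the job. Leave any turquoise look-alike of the crank alone. What is shaped like the clip but green is not meant.

How it is judged:
On the way:
1. the crank has driven the carriage through its first full turns, to within 25 mm of the clip, while seated on its square (x of carriage in the frame of clip above -0.025 m and distance of crank from where it was at the start of the episode below 0.008 m), for 0.05 s.
At the end, for the whole second after the job is handed in: The pointer stands over the red clip (within 11 mm of its middle along the slide), at rest; the crank is still seated on its square shaft (origin within 8 mm of where it was, tilted less than 7 degrees); the other crank's handle is within 15 mm of where it was (x of carriage in the frame of clip between -0.011 and 0.011 m and distance of crank from where it was at the start of the episode below 0.008 m and angle between crank's own z axis and vertical below 0.12 rad and linear speed of carriage below 0.005 m/s and distance of other_crank_knob from where it was at the start of the episode below 0.015 m); the robot touches nothing.
It fails at once if the crank comes off its square (its hub more than 15 mm from its seat) (distance of crank from where it was at the start of the episode above 0.015 m).
It fails at once if the carriage is pushed by the robot instead of being cranked (over 3 N) (contact force between any of the fingers, the arm and carriage above 3 N).
It fails at once if the other slide's crank is moved (its handle by more than 20 mm) (distance of other_crank_knob from where it was at the start of the episode above 0.02 m).
It also fails if it takes over 58 s, if anything falls off the work surface, if the arm or the gripper's body presses on something with over 40 N, if the wrist force passes 120 N, or if a joint passes its speed limit or range.

## Working session

There is one attempt and no reset: what is moved stays moved. The work goes in short steps, Python scripts to look and compute and a tool call to move; the robot and the scene stay as the last step left them, time stands still between calls to the robot, and variables do not carry over. Pictures are saved under pics/ and viewed, at most 10 in all, crops included, and the job is handed in when it is done.

Besides the shell and the picture viewer there is one more tool, called in YAML: its name, and indented under it one key for each argument. drive_tool: Moves the arm, as the interface text tells. Shifts and turns lie within -1 to 1; 1 stands for 0.02 m of shift or 0.1 rad of turn. Its arguments: {"type":"object","properties":{"steps":{"type":"array","items":{"type":"array"}}},"required":["steps"]}

```bash
mkdir -p pics; cat > h.py <<'E'
import numpy as np, cv2, pickle
from station import manip, cams
def snap(n,f):
    c=cams.camera(n); cv2.imwrite(f'pics/{f}.png',np.array(c['pixels'])); pickle.dump(c,open(f'pics/{f}.pkl','wb')); return c
def ray(c,u,v):
    K=np.array(c['camera_matrix']);x=(u-K[0,2])/K[0,0];y=(v-K[1,2])/K[1,1]
    d=np.array([x,-y,-1.]);return np.array(c['origin']),np.array(c['rotation'])@(d/np.linalg.norm(d))
def tri(rs):
    A=0;b=0
    for o,d in rs:
        P=np.eye(3)-np.outer(d,d);A=A+P;b=b+P@o
    p=np.linalg.solve(A,b);return p,[np.linalg.norm((np.eye(3)-np.outer(d,d))@(p-o)) for o,d in rs]
def atz(c,u,v,z):
    o,d=ray(c,u,v);return o+d*(z-o[2])/d[2]
def proj(c,p):
    K=np.array(c['camera_matrix']);q=np.array(c['rotation']).T@(np.array(p)-np.array(c['origin']))
    return K[0,0]*q[0]/-q[2]+K[0,2],K[1,1]*-q[1]/-q[2]+K[1,2]
E
python3 -c "
from h import *
a=snap('scene','s0');b=snap('side','d0')
for c in(a,b):print({k:np.round(v,3).tolist() for k,v in c.items() if k!='pixels'})
s=manip.sense();print(s['t'],s['eef_pos'],s['tcp_rot'])"
```

```text
{'camera_matrix': [[541.765, 0.0, 321.561], [0.0, 541.765, 247.706], [0.0, 0.0, 1.0]], 'origin': [1.027, -0.156, 0.817], 'rotation': [0.259, 0.171, 0.54, 0.782]}
{'camera_matrix': [[466.579, 0.0, 329.135], [0.0, 466.579, 231.196], [0.0, 0.0, 1.0]], 'origin': [0.156, 0.634, 0.516], 'rotation': [-0.14, 0.482, 0.83, -0.243]}
0.1 [ 0.16203541 -0.55111731  0.22800215] [ 9.89805599e-01  1.42422375e-01  5.05891283e-05 -8.60843329e-04]
```

View pics/s0.png

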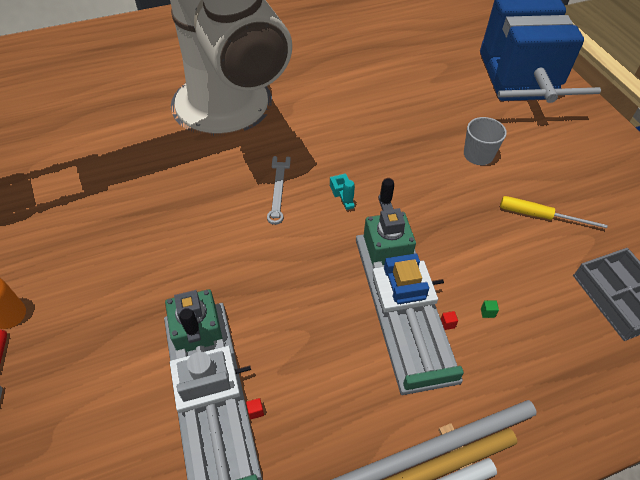

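View pics/d0.png

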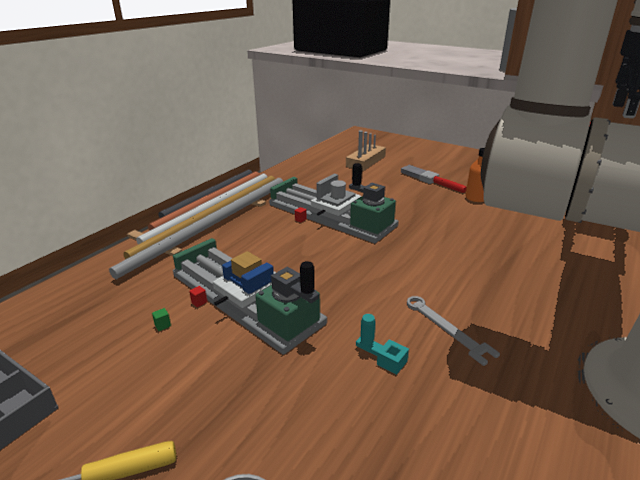

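The scene view shows two slides. The one at about (405,300) carries the blue vise and brass block, with its crank hub at (392,218) and black handle at (388,188). The other, at about (205,380), carries the grey angle plate and cylinder. The red clip of the target slide is at (450,320); the green look-alike at (490,309) and the turquoise crank at (343,190) are to be ignored. I'll confirm this in an enlarged crop.

```bash
sed -i "s/^import numpy.*/&\nfrom scipy.spatial.transform import Rotation as R/; s/    c=cams.camera(n);/    c=cams.camera(n); c['rotation']=R.from_quat(c['rotation']).as_matrix();/" h.py
python3 -c "
import cv2,numpy as np
a=cv2.imread('pics/s0.png')[165:345,345:505];b=cv2.imread('pics/d0.png')[230:360,150:340]
a=cv2.resize(a,(400,450),interpolation=2);b=cv2.resize(b,(400,274),interpolation=2)
b=cv2.copyMakeBorder(b,0,176,0,0,0);o=np.hstack([a,b]);cv2.imwrite('pics/c0.png',o)"
```

```text
(no output)
```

View pics/c0.png

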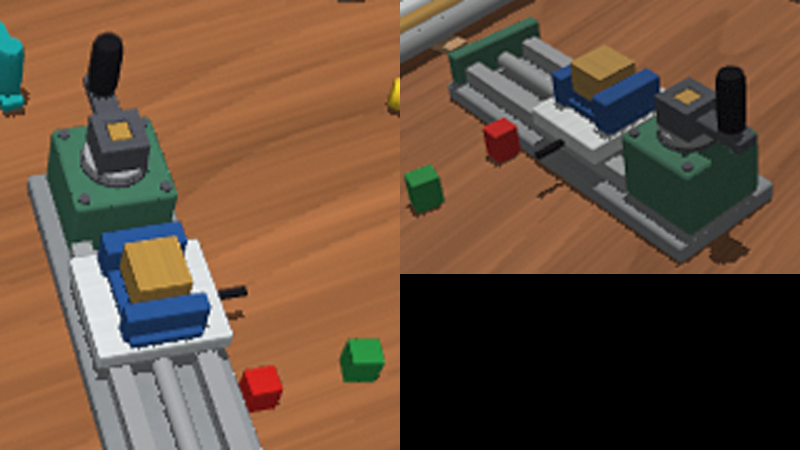

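The crop confirms it: the blue-vise slide has a dark crank with a black handle, the pointer tip is at scene (443,282), and the clip top is at scene (449,315).

```bash
cat > m.py <<'E'
from h import *
a,b=[pickle.load(open(f'pics/{n}.pkl','rb')) for n in('s0','d0')]
for c in(a,b):c['rotation']=R.from_quat(c['rotation']).as_matrix() if np.shape(c['rotation'])==(4,) else c['rotation']
P={'handle_top':((387.8,181),(307.2,264.2)),'handle_bot':((385.5,202),(307.7,291)),'hub':((393,217.4),(286.3,275.6)),'ptr':((443.4,281.8),(215.6,304.1)),'clip':((449.5,315),(196,290)),'endplate':((433,376),(195,251)),'oth_handle':((188,313),(357,167)),'oth_hub':((187,300),(374,186)),'brass':((408,269),(246,259))}
for k,(p,q) in P.items():
    x,r=tri([ray(a,*p),ray(b,*q)]);print(k,x.round(4),np.round(r,4))
print('handle z145',atz(a,387.8,181,.145),atz(b,307.2,264.2,.145));print('hub z105',atz(a,393,217.4,.105),atz(b,286.3,275.6,.105))
print('L base edge',atz(a,358.5,238,.012),atz(a,402,388,.012))
E
python3 m.py
```

```text
handle_top [0.4809 0.1823 0.1453] [0.0004 0.0004]
handle_bot [0.4836 0.1813 0.0956] [0.0009 0.0009]
hub [0.5264 0.1753 0.1038] [0.0001 0.0001]
ptr [0.637  0.2263 0.035 ] [0.001 0.001]
clip [0.6971 0.2094 0.029 ] [0.0017 0.0017]
endplate [0.7841 0.1297 0.0365] [0.0005 0.0005]
oth_handle [ 0.61   -0.1894  0.1405] [0.0008 0.0008]
oth_hub [ 0.5665 -0.1877  0.107 ] [0.0005 0.0005]
brass [0.6236 0.1582 0.0904] [0.0004 0.0004]
handle z145 [0.48023759 0.182255   0.145     ] [0.48140789 0.18234939 0.145     ]
hub z105 [0.52732421 0.17482266 0.105     ] [0.52531121 0.17654671 0.105     ]
L base edge [0.48454485 0.13608753 0.012     ] [0.77660779 0.0839279  0.012     ]
```

drive_tool:
  steps:
    - [[0, 0, 0.95], [0, 0, 0], 1]
    - [[0, 0, 0.95], [0, 0, 0], 1]
    - [[0, 0, 0.96], [0, 0, 0], 1]
    - [[0, 0, 0], [0.43, -1, 0], 1]
    - [[0, 0, 0], [0.43, -1, 0], 1]
    - [[0, 0, 0], [0.43, -1, 0], 1]
    - [[0, 0, 0], [0.43, -1, 0], 1]
    - [[0, 0, 0], [0.43, -1, 0], 1]
    - [[0, 0, 0], [0.43, -1, 0], 1]
    - [[0, 0, 0], [0.43, -1, 0], 1]
    - [[0, 0, 0], [0.43, -1, 0], 1]
    - [[0, 0, 0], [0.43, -1, 0], 1]

```text
t: 1.6
eef_pos: [0.2399, -0.3705, 0.2287]
tcp_rot: [1.0, -0.0, -0.0, -0.0]
wrist_force: [0.3, -1.3, -0.0]
opening: 0.0856
grasp_force: 0.0
```

drive_tool:
  steps:
    - [[0, 0, 0], [0.43, -1, 0], 1]
    - [[0, 0, 0], [0.43, -1, 0], 1]
    - [[0, 0, 0], [0.43, -1, 0], 1]
    - [[0, 0, 0], [0.43, -1, 0], 1]
    - [[0, 0, 0], [0.43, -1, 0], 1]
    - [[0, 0, 0], [0.43, -1, 0], 1]
    - [[0, 0, 0], [0.43, -1, 0], 1]
    - [[0, 0, 0], [0.43, -1, 0], 1]
    - [[0, 0, 0], [0.43, -1, 0], 1]
    - [[0, 0, 0], [0.43, -1, 0], 1]
    - [[0, 0, 0], [0.43, -1, 0], 1]
    - [[0, 0, 0], [0.43, -1, 0], 1]

```text
t: 3.1
eef_pos: [0.343, -0.1303, 0.2289]
tcp_rot: [1.0, -0.0, 0.0, 0.0]
wrist_force: [0.0, -0.7, -0.2]
opening: 0.0851
grasp_force: 0.0
```

drive_tool:
  steps:
    - [[0, 0, 0], [0.43, -1, 0], 1]
    - [[0, 0, 0], [0.43, -1, 0], 1]
    - [[0, 0, 0], [0.43, -1, 0], 1]
    - [[0, 0, 0], [0.43, -1, 0], 1]
    - [[0, 0, 0], [0.43, -1, 0], 1]
    - [[0, 0, 0], [0.43, -1, 0], 1]
    - [[0, 0, 0], [0.43, -1, 0], 1]
    - [[0, 0, 0], [0.43, -1, 0], 1]
    - [[0, 0, 0], [0.43, -1, 0], 1]
    - [[0, 0, 0], [0.43, -1, 0], 1]
    - [[0, 0, 0], [0.43, -1, 0], 1]
    - [[0, 0, 0], [0, 0, 0], 1]

```text
t: 4.6
eef_pos: [0.4371, 0.0896, 0.2289]
tcp_rot: [1.0, 0.001, -0.0, -0.0]
wrist_force: [0.0, -0.8, -0.3]
opening: 0.0855
grasp_force: 0.0
```

```bash
python3 -c "
from h import *
s=manip.sense();print(s['t'],s['eef_pos'],s['joint_positions'])"
```

```text
4.6 [0.43711016 0.0895632  0.22888008] [-6.99610756e-02 -1.88297720e-01  1.93977206e+00 -4.55574672e-07
  1.39038661e+00  1.49857192e+00]
```

drive_tool:
  steps:
    - [[0, 0, 0], [0.44, -0.93, 0], 1]
    - [[0, 0, 0], [0.44, -0.93, 0], 1]
    - [[0, 0, 0], [0.44, -0.93, 0], 1]
    - [[0, 0, 0], [0.44, -0.93, 0], 1]
    - [[0, 0, 0], [0.44, -0.93, 0], 1]
    - [[0, 0, 0], [0, 0, 0.88], 1]
    - [[0, 0, 0], [0, 0, 0.88], 1]
    - [[0, 0, 0], [0, 0, 0.88], 1]
    - [[0, 0, 0], [0, 0, 0.88], 1]
    - [[0, 0, 0], [0, 0, 0.88], 1]
    - [[0, 0, 0], [0, 0, 0], 1]

```text
t: 5.98
eef_pos: [0.4801, 0.181, 0.1389]
tcp_rot: [1.0, -0.0, -0.002, 0.0]
wrist_force: [-0.1, -0.2, 0.5]
opening: 0.0856
grasp_force: 0.0
```

```bash
python3 -c "
from h import *
c=snap('scene','s1');d=snap('side','d1')
a=cv2.resize(c['pixels'][130:330,330:490],(400,500),interpolation=2);b=cv2.resize(d['pixels'][190:350,200:360],(400,400),interpolation=2)
cv2.imwrite('pics/c1.png',np.hstack([a,cv2.copyMakeBorder(b,0,100,0,0,0)]))"
```

```text
(no output)
```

View pics/c1.png

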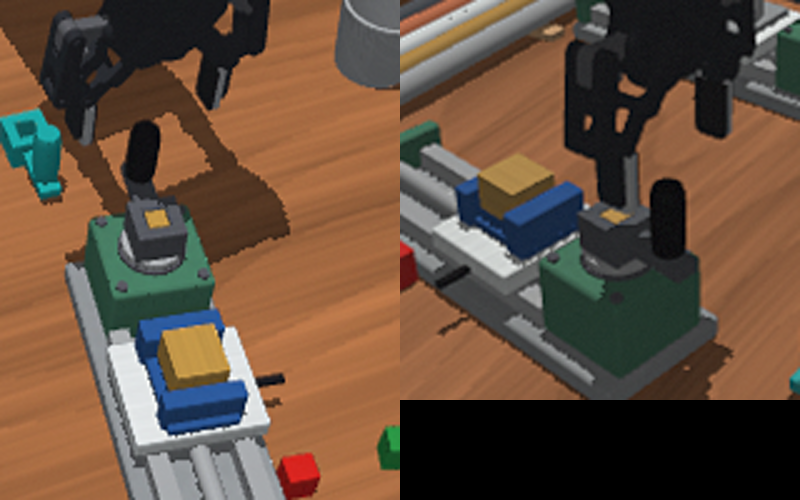

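The scene half shows the handle top at about (148,128) between the two fingers. The side half is less clear, so I'll check where the fingertips should project.

```bash
python3 -c "
from h import *
c=pickle.load(open('pics/s1.pkl','rb'));d=pickle.load(open('pics/d1.pkl','rb'))
for y in(.224,.138):
  for z in (.127,):
    p=(.48,y,z);u=proj(c,p);v=proj(d,p);print(y,((u[0]-330)*2.5,(u[1]-130)*2.5),(400+(v[0]-200)*2.5,(v[1]-190)*2.5))"
```

```text
0.224 (np.float64(196.01684774630527), np.float64(129.76891591463811)) (np.float64(627.5743350525906), np.float64(248.6965103965369))
0.138 (np.float64(82.4504461961422), np.float64(162.10889096281994)) (np.float64(712.4196602293911), np.float64(176.71729553227522))
```

```bash
python3 -c "
from h import *
c=pickle.load(open('pics/s1.pkl','rb'));d=pickle.load(open('pics/d1.pkl','rb'))
f=lambda a,b:print(tri([ray(c,330+a[0]/2.5,130+a[1]/2.5),ray(d,200+(b[0]-400)/2.5,190+b[1]/2.5)]))
f((213,106),(617,200));f((88,140),(714,136));f((146,127),(667,184))"
```

```text
(array([0.48676556, 0.22624337, 0.15760109]), [np.float64(0.0022877142038605102), np.float64(0.0022877142038605367)])
(array([0.48227034, 0.13671298, 0.15359583]), [np.float64(0.0023270047335143145), np.float64(0.0023270047335142625)])
(array([0.48146969, 0.18284387, 0.14635933]), [np.float64(0.00021761471372296493), np.float64(0.00021761471372295976)])
```

drive_tool:
  steps:
    - [[0, 0, 0], [0, 0, 0], 0.42]
    - [[0, 0, 0], [0, 0, 0], 0.42]
    - [[0, 0, 0], [0, 0, 0], 0.42]
    - [[0, 0, 0], [0, 0, 0], 0.42]

```text
t: 6.58
eef_pos: [0.4815, 0.1813, 0.141]
tcp_rot: [1.0, -0.0, 0.0, -0.0]
wrist_force: [0.1, 0.2, -0.7]
opening: 0.0358
grasp_force: 0.0
```

```bash
python3 -c "
from h import *
c=snap('scene','s2');d=snap('side','d2')
a=cv2.resize(c['pixels'][130:290,330:490],(400,400),interpolation=2);b=cv2.resize(d['pixels'][190:350,200:360],(400,400),interpolation=2)
cv2.imwrite('pics/c2.png',np.hstack([a,b]))"
```

```text
(no output)
```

View pics/c2.png

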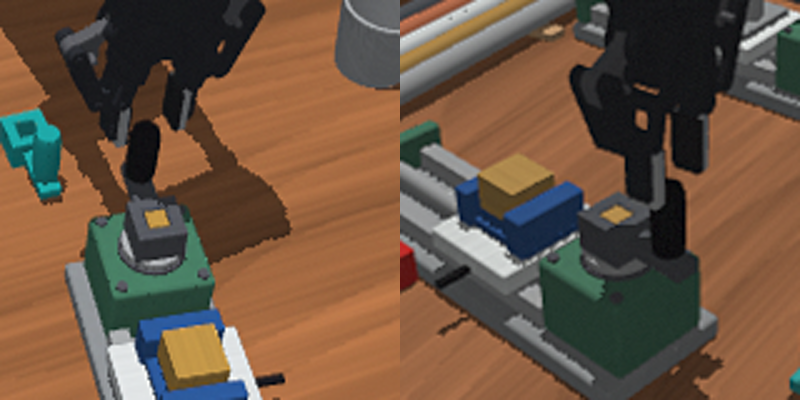

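```bash
python3 -c "
from h import *
c=pickle.load(open('pics/s2.pkl','rb'));d=pickle.load(open('pics/d2.pkl','rb'))
f=lambda a,b:print(tri([ray(c,330+a[0]/2.5,130+a[1]/2.5),ray(d,200+(b[0]-400)/2.5,190+b[1]/2.5)]))
f((178,128),(650,206));f((119,143),(690,171))
for y in (.17,.193):print(y,[((proj(c,(.4815,y,z))[0]-330)*2.5,(proj(c,(.4815,y,z))[1]-130)*2.5) for z in(.116,.136,.145)])"
```

```text
(array([0.48291927, 0.20337905, 0.14141264]), [np.float64(0.00323781333782993), np.float64(0.0032378133378299367)])
(array([0.48296591, 0.16067228, 0.14181758]), [np.float64(0.001794750820534147), np.float64(0.0017947508205340369)])
0.17 [(np.float64(124.5803884917838), np.float64(162.18539730275984)), (np.float64(127.47601063459186), np.float64(142.51339513254422)), (np.float64(128.812452831296), np.float64(133.4340013106565))]
0.193 [(np.float64(154.6863994373605), np.float64(153.54740645700025)), (np.float64(158.09152288046405), np.float64(133.83208729899295)), (np.float64(159.66290351650343), np.float64(124.73395289186129))]
```

Both views put the fingertips at about z = 0.141, only level with the top of the handle. I'll go down a bit and look again.

drive_tool:
  steps:
    - [[0, 0, 0], [0, -0.05, 0.2], 0.42]
    - [[0, 0, 0], [0, 0, 0.2], 0.42]
    - [[0, 0, 0], [0, 0, 0.2], 0.38]
    - [[0, 0, 0], [0, 0, 0], 0.38]
    - [[0, 0, 0], [0, 0, 0], 0.38]

```text
t: 7.3
eef_pos: [0.4815, 0.1823, 0.1289]
tcp_rot: [1.0, -0.0, 0.0, -0.0]
wrist_force: [-0.1, 0.3, 0.4]
opening: 0.0324
grasp_force: 0.0
```

```bash
python3 -c "
from h import *
c=snap('scene','s3');d=snap('side','d3')
a=cv2.resize(c['pixels'][160:240,350:430],(400,400),interpolation=2);b=cv2.resize(d['pixels'][230:310,260:340],(400,400),interpolation=2)
cv2.imwrite('pics/c3.png',np.hstack([a,b]))"
```

```text
(no output)
```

View pics/c3.png

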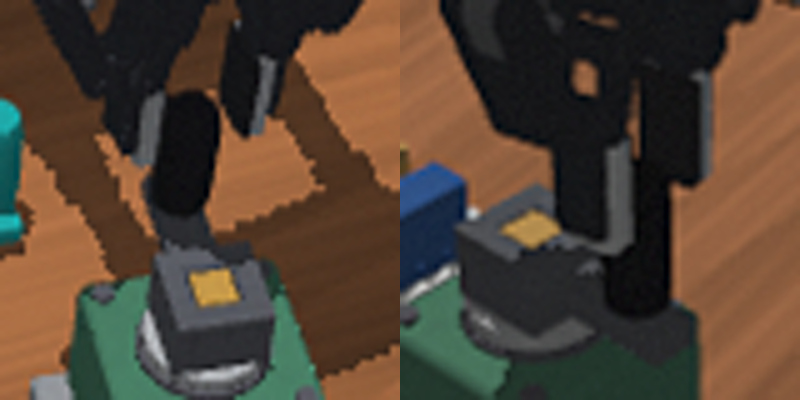

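```bash
python3 -c "
from h import *
c=pickle.load(open('pics/s3.pkl','rb'));d=pickle.load(open('pics/d3.pkl','rb'))
f=lambda a,b:print(tri([ray(c,350+a[0]/5,160+a[1]/5),ray(d,260+(b[0]-400)/5,230+b[1]/5)]))
f((250,133),(600,245));f((137,160),(692,183));f((180,212),(638,312));f((185,95),(660,170))"
```

```text
(array([0.48391137, 0.20245335, 0.12919785]), [np.float64(0.0031508404086089156), np.float64(0.0031508404086089785)])
(array([0.48036956, 0.16130557, 0.12803445]), [np.float64(0.0034638357509321704), np.float64(0.0034638357509321222)])
(array([0.48320769, 0.18247658, 0.0937944 ]), [np.float64(0.0011208718974246325), np.float64(0.0011208718974245178)])
(array([0.47543463, 0.18139276, 0.14643544]), [np.float64(0.0014772365508825057), np.float64(0.0014772365508824664)])
```

Tips are now at about 0.128, 17 mm down the sleeve and clear of the hub, whose top is at 0.105. I'll go 8 mm lower and grip.

drive_tool:
  steps:
    - [[0, 0, 0], [0, 0, 0.2], 0.38]
    - [[0, 0, 0], [0, 0, 0.2], 0.38]
    - [[0, 0, 0], [0, 0, 0], 0.3]
    - [[0, 0, 0], [0, 0, 0], 0.2]
    - [[0, 0, 0], [0, 0, 0], 0.2]
    - [[0, 0, 0], [0, 0, 0], 0.2]

```text
t: 8.15
eef_pos: [0.4812, 0.1823, 0.1208]
tcp_rot: [1.0, -0.0, -0.0, 0.0]
wrist_force: [-1.7, 0.2, 0.2]
opening: 0.0195
grasp_force: 58.7
```

```bash
python3 -c "
import numpy as np
p=np.radians(171.4-15*np.arange(25));x=.045*np.cos(p)/.02;y=-.045*np.sin(p)/.02
for i in range(24):print('[[0,0,0],[%.2f,%.2f,0],0.2]'%(x[i+1]-x[i],y[i+1]-y[i]),end=',\n' if i==11 else ',')"
```

```text
[[0,0,0],[0.16,-0.56,0],0.2],[[0,0,0],[0.30,-0.50,0],0.2],[[0,0,0],[0.42,-0.41,0],0.2],[[0,0,0],[0.51,-0.28,0],0.2],[[0,0,0],[0.57,-0.14,0],0.2],[[0,0,0],[0.59,0.01,0],0.2],[[0,0,0],[0.56,0.16,0],0.2],[[0,0,0],[0.50,0.30,0],0.2],[[0,0,0],[0.41,0.42,0],0.2],[[0,0,0],[0.28,0.51,0],0.2],[[0,0,0],[0.14,0.57,0],0.2],[[0,0,0],[-0.01,0.59,0],0.2],
[[0,0,0],[-0.16,0.56,0],0.2],[[0,0,0],[-0.30,0.50,0],0.2],[[0,0,0],[-0.42,0.41,0],0.2],[[0,0,0],[-0.51,0.28,0],0.2],[[0,0,0],[-0.57,0.14,0],0.2],[[0,0,0],[-0.59,-0.01,0],0.2],[[0,0,0],[-0.56,-0.16,0],0.2],[[0,0,0],[-0.50,-0.30,0],0.2],[[0,0,0],[-0.41,-0.42,0],0.2],[[0,0,0],[-0.28,-0.51,0],0.2],[[0,0,0],[-0.14,-0.57,0],0.2],[[0,0,0],[0.01,-0.59,0],0.2],
```

Start with a quarter turn, then check the force.

drive_tool:
  steps:
    - [[0, 0, 0], [0.16, -0.56, 0], 0.2]
    - [[0, 0, 0], [0.3, -0.5, 0], 0.2]
    - [[0, 0, 0], [0.42, -0.41, 0], 0.2]
    - [[0, 0, 0], [0.51, -0.28, 0], 0.2]
    - [[0, 0, 0], [0.57, -0.14, 0], 0.2]
    - [[0, 0, 0], [0.59, 0.01, 0], 0.2]
    - [[0, 0, 0], [0, 0, 0], 0.2]

```text
t: 9.02
eef_pos: [0.5335, 0.2196, 0.1208]
tcp_rot: [1.0, -0.0, 0.0, 0.0]
wrist_force: [-0.5, -5.0, -0.0]
opening: 0.0195
grasp_force: 59.0
```

drive_tool:
  steps:
    - [[0, 0, 0], [0.56, 0.16, 0], 0.2]
    - [[0, 0, 0], [0.5, 0.3, 0], 0.2]
    - [[0, 0, 0], [0.41, 0.42, 0], 0.2]
    - [[0, 0, 0], [0.28, 0.51, 0], 0.2]
    - [[0, 0, 0], [0.14, 0.57, 0], 0.2]
    - [[0, 0, 0], [-0.01, 0.59, 0], 0.2]
    - [[0, 0, 0], [0, 0, 0], 0.2]

```text
t: 9.9
eef_pos: [0.5702, 0.1677, 0.1209]
tcp_rot: [1.0, -0.001, 0.0, 0.0]
wrist_force: [-1.6, -0.9, -1.0]
opening: 0.0192
grasp_force: 58.9
```

drive_tool:
  steps:
    - [[0, 0, 0], [-0.16, 0.56, 0], 0.2]
    - [[0, 0, 0], [-0.3, 0.5, 0], 0.2]
    - [[0, 0, 0], [-0.42, 0.41, 0], 0.2]
    - [[0, 0, 0], [-0.51, 0.28, 0], 0.2]
    - [[0, 0, 0], [-0.57, 0.14, 0], 0.2]
    - [[0, 0, 0], [-0.59, -0.01, 0], 0.2]
    - [[0, 0, 0], [0, 0, 0], 0.2]

```text
t: 10.78
eef_pos: [0.5177, 0.1309, 0.121]
tcp_rot: [1.0, 0.0, -0.001, 0.001]
wrist_force: [-0.7, -2.4, -1.7]
opening: 0.0194
grasp_force: 59.1
```

drive_tool:
  steps:
    - [[0, 0, 0], [-0.56, -0.16, 0], 0.2]
    - [[0, 0, 0], [-0.5, -0.3, 0], 0.2]
    - [[0, 0, 0], [-0.41, -0.42, 0], 0.2]
    - [[0, 0, 0], [-0.28, -0.51, 0], 0.2]
    - [[0, 0, 0], [-0.14, -0.57, 0], 0.2]
    - [[0, 0, 0], [0.01, -0.59, 0], 0.2]
    - [[0, 0, 0], [0, 0, 0], 0.2]

```text
t: 11.65
eef_pos: [0.4815, 0.1836, 0.1209]
tcp_rot: [1.0, 0.0, 0.0, -0.001]
wrist_force: [0.9, 0.3, -1.0]
opening: 0.0196
grasp_force: 59.3
```

```bash
python3 -c "
from h import *
c=snap('scene','s4');d=snap('side','d4')
a=cv2.resize(c['pixels'][165:345,345:505],(400,450),interpolation=2);b=cv2.resize(d['pixels'][190:350,170:330],(400,400),interpolation=2)
cv2.imwrite('pics/c4.png',np.hstack([a,cv2.copyMakeBorder(b,0,50,0,0,0)]))"
```

```text
(no output)
```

View pics/c4.png

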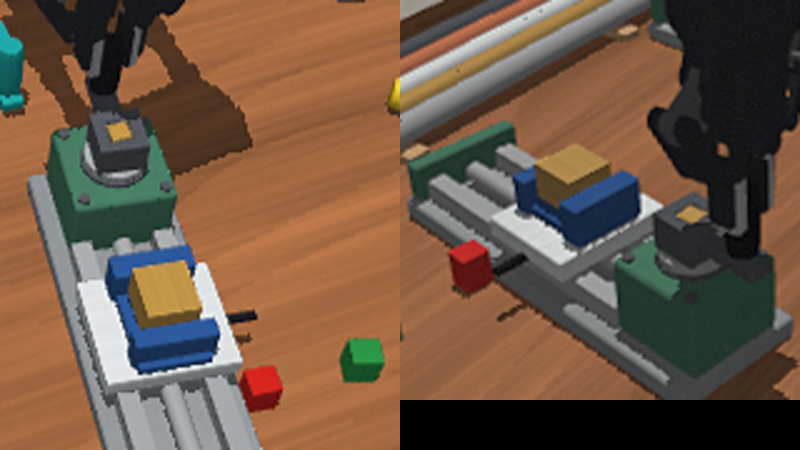

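One turn moved the pointer tip from crop (246,292) to (256,317). The hub is still seated and forces are low, so I'll go on with turns two and three.

drive_tool:
  steps:
    - [[0, 0, 0], [0.16, -0.54, 0], 0.2]
    - [[0, 0, 0], [0.3, -0.48, 0], 0.2]
    - [[0, 0, 0], [0.42, -0.4, 0], 0.2]
    - [[0, 0, 0], [0.51, -0.28, 0], 0.2]
    - [[0, 0, 0], [0.57, -0.14, 0], 0.2]
    - [[0, 0, 0], [0.59, 0.01, 0], 0.2]
    - [[0, 0, 0], [0.56, 0.16, 0], 0.2]
    - [[0, 0, 0], [0.5, 0.3, 0], 0.2]
    - [[0, 0, 0], [0.41, 0.42, 0], 0.2]
    - [[0, 0, 0], [0.28, 0.51, 0], 0.2]
    - [[0, 0, 0], [0.14, 0.57, 0], 0.2]
    - [[0, 0, 0], [-0.01, 0.59, 0], 0.2]

```text
t: 13.25
eef_pos: [0.5701, 0.167, 0.1209]
tcp_rot: [1.0, -0.0, 0.0, -0.0]
wrist_force: [-0.9, 3.9, -1.3]
opening: 0.0199
grasp_force: 59.3
```

drive_tool:
  steps:
    - [[0, 0, 0], [-0.16, 0.56, 0], 0.2]
    - [[0, 0, 0], [-0.3, 0.5, 0], 0.2]
    - [[0, 0, 0], [-0.42, 0.41, 0], 0.2]
    - [[0, 0, 0], [-0.51, 0.28, 0], 0.2]
    - [[0, 0, 0], [-0.57, 0.14, 0], 0.2]
    - [[0, 0, 0], [-0.59, -0.01, 0], 0.2]
    - [[0, 0, 0], [-0.56, -0.16, 0], 0.2]
    - [[0, 0, 0], [-0.5, -0.3, 0], 0.2]
    - [[0, 0, 0], [-0.41, -0.42, 0], 0.2]
    - [[0, 0, 0], [-0.28, -0.51, 0], 0.2]
    - [[0, 0, 0], [-0.14, -0.57, 0], 0.2]
    - [[0, 0, 0], [0.01, -0.59, 0], 0.2]

```text
t: 14.75
eef_pos: [0.481, 0.1813, 0.1209]
tcp_rot: [1.0, -0.0, -0.0, 0.001]
wrist_force: [2.5, -3.9, -3.9]
opening: 0.0194
grasp_force: 59.4
```

drive_tool:
  steps:
    - [[0, 0, 0], [0.16, -0.56, 0], 0.2]
    - [[0, 0, 0], [0.3, -0.5, 0], 0.2]
    - [[0, 0, 0], [0.42, -0.41, 0], 0.2]
    - [[0, 0, 0], [0.51, -0.28, 0], 0.2]
    - [[0, 0, 0], [0.57, -0.14, 0], 0.2]
    - [[0, 0, 0], [0.59, 0.01, 0], 0.2]
    - [[0, 0, 0], [0.56, 0.16, 0], 0.2]
    - [[0, 0, 0], [0.5, 0.3, 0], 0.2]
    - [[0, 0, 0], [0.41, 0.42, 0], 0.2]
    - [[0, 0, 0], [0.28, 0.51, 0], 0.2]
    - [[0, 0, 0], [0.14, 0.57, 0], 0.2]
    - [[0, 0, 0], [-0.01, 0.59, 0], 0.2]

```text
t: 16.25
eef_pos: [0.5701, 0.167, 0.1209]
tcp_rot: [1.0, -0.0, 0.0, -0.0]
wrist_force: [-1.8, 3.3, -1.2]
opening: 0.0192
grasp_force: 59.6
```

drive_tool:
  steps:
    - [[0, 0, 0], [-0.16, 0.56, 0], 0.2]
    - [[0, 0, 0], [-0.3, 0.5, 0], 0.2]
    - [[0, 0, 0], [-0.42, 0.41, 0], 0.2]
    - [[0, 0, 0], [-0.51, 0.28, 0], 0.2]
    - [[0, 0, 0], [-0.57, 0.14, 0], 0.2]
    - [[0, 0, 0], [-0.59, -0.01, 0], 0.2]
    - [[0, 0, 0], [-0.56, -0.16, 0], 0.2]
    - [[0, 0, 0], [-0.5, -0.3, 0], 0.2]
    - [[0, 0, 0], [-0.41, -0.42, 0], 0.2]
    - [[0, 0, 0], [-0.28, -0.51, 0], 0.2]
    - [[0, 0, 0], [-0.14, -0.57, 0], 0.2]
    - [[0, 0, 0], [0.01, -0.59, 0], 0.2]

```text
t: 17.75
eef_pos: [0.481, 0.1813, 0.1209]
tcp_rot: [1.0, 0.0, -0.0, 0.001]
wrist_force: [2.1, -3.2, -3.2]
opening: 0.0196
grasp_force: 59.5
```

```bash
python3 -c "
from h import *
c=snap('scene','s5');d=snap('side','d5')
a=cv2.resize(c['pixels'][250:350,395:495],(400,400),interpolation=2);b=cv2.resize(d['pixels'][250:350,160:260],(400,400),interpolation=2)
cv2.imwrite('pics/c5.png',np.hstack([a,b]))"
```

```text
(no output)
```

View pics/c5.png

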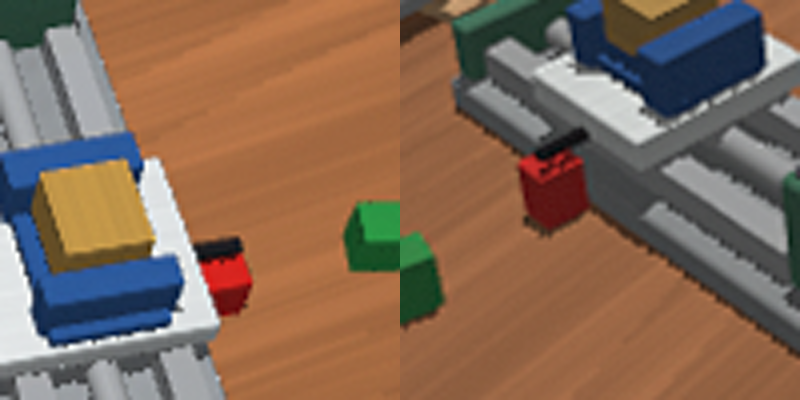

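```bash
python3 - <<'E'
from h import *
from scipy.optimize import least_squares
a,b=[pickle.load(open(f'pics/{n}.pkl','rb')) for n in('s0','d0')]
for c in(a,b):
    if np.shape(c['rotation'])==(4,):c['rotation']=R.from_quat(c['rotation']).as_matrix()
Y=np.radians(-10.1);D=np.array([np.cos(Y),np.sin(Y)]);N=np.array([-D[1],D[0]])
def bb(c,x0,y0):
    p=c['pixels'].astype(int)[y0-20:y0+20,x0-20:x0+20];m=(p[...,2]>100)&(p[...,1]<60)&(p[...,0]<60)
    v,u=np.nonzero(m);return np.array([u.min()+x0-20-.5,u.max()+x0-19.5,v.min()+y0-20.5,v.max()+y0-19.5])
obs=[bb(a,450,320),bb(b,198,297)]
def pred(c,q):
    uv=np.array([proj(c,[*(q[:2]+D*i*.01+N*j*.011),z]) for i in(-1,1) for j in(-1,1) for z in(0,.028)])
    return np.array([uv[:,0].min(),uv[:,0].max(),uv[:,1].min(),uv[:,1].max()])
r=least_squares(lambda q:np.r_[pred(a,q)-obs[0],pred(b,q)-obs[1]],[.697,.21])
print('clip',r.x,r.fun.round(1))
for n,A,B in(('start',(443.4,281.8),(215.6,304.1)),('now',(455,311.5),(195.5,288.3))):
    p,e=tri([ray(a,*A),ray(b,*B)]);print(n,p,e,'along',(p[:2]-r.x)@D,'across',(p[:2]-r.x)@N)
E
```

```text
clip [0.70062442 0.20765737] [-1.4  1.4  0.9  2.5 -0.8  2.7 -1.4  5.8]
start [0.63703925 0.22627619 0.03501205] [np.float64(0.0010026278602928347), np.float64(0.0010026278602928158)] along -0.06586492151160643 across 0.007179562318819116
now [0.69558846 0.215174   0.03636417] [np.float64(0.0015270349174613298), np.float64(0.0015270349174615744)] along -0.006276085780931578 across 0.0065170107328237
```

The pointer is over the clip but about 5 mm short of its middle. I'll add a quarter turn (5 mm), settle, open and lift.

drive_tool:
  steps:
    - [[0, 0, 0], [0.16, -0.56, 0], 0.2]
    - [[0, 0, 0], [0.3, -0.5, 0], 0.2]
    - [[0, 0, 0], [0.42, -0.41, 0], 0.2]
    - [[0, 0, 0], [0.51, -0.28, 0], 0.2]
    - [[0, 0, 0], [0.57, -0.14, 0], 0.2]
    - [[0, 0, 0], [0.59, 0.01, 0], 0.2]
    - [[0, 0, 0], [0, 0, 0], 0.2]
    - [[0, 0, 0], [0, 0, 0], 0.2]
    - [[0, 0, 0], [0, 0, 0], 0.4]
    - [[0, 0, 0], [0, 0, 0], 0.6]
    - [[0, 0, 0], [0, 0, 0], 0.7]
    - [[0, 0, 0], [0, 0, 0], 0.7]

```text
t: 19.35
eef_pos: [0.5324, 0.2188, 0.121]
tcp_rot: [1.0, -0.0, 0.0, 0.0]
wrist_force: [0.7, -0.0, -0.9]
opening: 0.0597
grasp_force: 0.0
```

drive_tool:
  steps:
    - [[0, 0, 0], [0, 0, -0.3], 0.7]
    - [[0, 0, 0], [0, 0, -0.6], 0.7]
    - [[0, 0, 0], [0, 0, -1], 0.7]
    - [[0, 0, 0], [0, 0, -1], 0.7]
    - [[0, 0, 0], [0, 0, -1], 0.7]
    - [[0, 0, 0], [0, 0, -1], 0.7]
    - [[0, 0, 0], [-0.5, 0, -1], 0.7]
    - [[0, 0, 0], [-1, 0, 0], 0.7]
    - [[0, 0, 0], [-1, 0, 0], 0.7]
    - [[0, 0, 0], [-1, 0, 0], 0.7]
    - [[0, 0, 0], [0, 0, 0], 0.7]
    - [[0, 0, 0], [0, 0, 0], 0.7]

```text
t: 20.85
eef_pos: [0.4632, 0.2189, 0.2397]
tcp_rot: [1.0, -0.0, 0.001, -0.0]
wrist_force: [-1.0, 1.0, 0.1]
opening: 0.0599
grasp_force: 0.0
```

```bash
python3 -c "
from h import *
c=snap('scene','s6');d=snap('side','d6')
a=cv2.resize(c['pixels'][170:350,345:505],(400,450),interpolation=2);b=cv2.resize(d['pixels'][220:340,170:330],(400,300),interpolation=2)
e=cv2.resize(d['pixels'][260:320,170:250],(400,300),interpolation=2)[:,100:300]
o=np.hstack([a,cv2.copyMakeBorder(b,0,150,0,0,0)]);o=cv2.copyMakeBorder(o,0,150,0,0,0);o[300:600,500:700]=e
cv2.imwrite('pics/c6.png',o)"
```

```text
(no output)
```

View pics/c6.png

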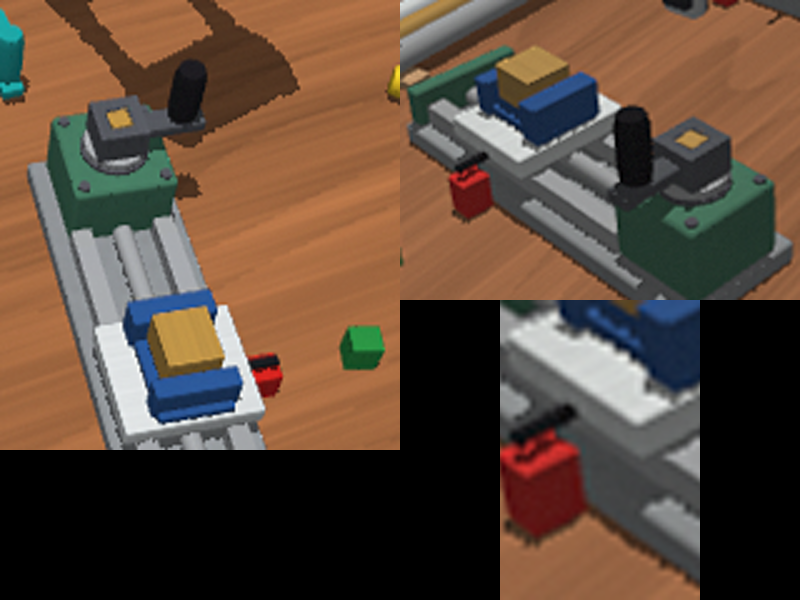

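The pointer sits over the clip, with its tip at scene crop (278,361), and the crank is seated with the gripper clear. One refined check of the offset:

```bash
python3 - <<'E'
from h import *
from scipy.optimize import least_squares
a,b=[pickle.load(open(f'pics/{n}.pkl','rb')) for n in('s0','d0')]
for c in(a,b):
    if np.shape(c['rotation'])==(4,):c['rotation']=R.from_quat(c['rotation']).as_matrix()
Y=np.radians(-10.1);D=np.array([np.cos(Y),np.sin(Y)]);N=np.array([-D[1],D[0]])
def bb(c,x0,y0):
    p=c['pixels'].astype(int)[y0-16:y0+16,x0-16:x0+16];m=(p[...,2]>60)&(p[...,1]<.25*p[...,2])
    v,u=np.nonzero(m);return np.array([u.min()+x0-16,u.max()+x0-15,v.min()+y0-16,v.max()+y0-15])-.5
obs=[bb(a,450,320),bb(b,198,297)];print(obs)
def pred(c,q):
    uv=np.array([proj(c,[*(q[:2]+D*i*.01+N*j*.011),z]) for i in(-1,1) for j in(-1,1) for z in(0,.028)])
    return np.array([uv[:,0].min(),uv[:,0].max(),uv[:,1].min(),uv[:,1].max()])
r=least_squares(lambda q:np.r_[pred(a,q)-obs[0],pred(b,q)-obs[1]],[.697,.21],loss='soft_l1')
print('clip',r.x,(pred(a,r.x)-obs[0]).round(1),(pred(b,r.x)-obs[1]).round(1))
for A,B in(((443.4,281.8),(215.6,304.1)),((455,311.5),(195.5,288.3)),((456.2,314.4),(192.5,287.7))):
    p,e=tri([ray(a,*A),ray(b,*B)]);print(p.round(4),np.round(e,4),'along',(p[:2]-r.x)@D)
E
```

```text
[array([440.5, 457.5, 311.5, 329.5]), array([189.5, 205.5, 285.5, 306.5])]
clip [0.6990323  0.20832795] [-1.5  1.2 -1.   1.5] [-1.5  2.1 -1.   1.4]
[0.637  0.2263 0.035 ] [0.001 0.001] along -0.06417987415190984
[0.6956 0.2152 0.0364] [0.0015 0.0015] along -0.004591038421234981
[0.7013 0.2154 0.0356] [0.0006 0.0006] along 0.0010312207899561027
```

Offset is about +1 mm, well inside ±11 mm. Handing in.

```bash
python3 -c "
from station import manip
print(manip.hand_in())"
```

```text
the job is handed in; nothing more can be done
None
```

I turned the blue-vise slide's crank about 3¼ turns clockwise, which left the pointer about 1 mm from the middle of the red clip by camera measurement. The crank is still seated and released, the other slide was not touched, and the job is handed in (no verdict was returned).

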